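Set sprung forceps to the two long lines on the slide-box rule and hold

ROBOT

A 6-joint arm with a two-finger parallel gripper is mounted at the origin on the work surface; the furniture and walls round the work are solid. World frame = base frame: x ahead of the robot, y to its left, z up, the work surface at z = 0. Lengths are in mm, angles in rad, forces in N, time in s.
With the tool pointing down it reaches from about 275 to 825 mm from the base axis. Payload 5.2 kg.
Tool frame: the origin (TCP) lies at the very end of the fingers, on their centre line; the grasp point (between the pads) lies 19 mm behind it; z points along the fingers, y is the line along which they close (so a half turn about z gives the same grasp; the last joint's range is limited). The gripper opens to 93 mm and grips with 3 to 60 N. Pads are 15 mm wide; open, the fingers measure 128 mm over their backs; the gripper's body (75 mm by 188 mm) begins 65 mm behind the grasp point.
Start: joints at [1.023, 0.259, 1.535, -0, 1.348, -0.203], TCP at [185.883, 517.641, 218.653] pointing down, gripper open.
Joint ranges: [-3.14, 3.14], [-0.91, 2.08], [0.19, 2.58], [-1.22, 4.36], [0.22, 2.71], [-3.12, 3.12]. Speed limits (rad/s): [2.57, 2.57, 3.14, 3.14, 3.14, 3.14].

INTERFACE

Orientations are given as [roll, pitch, yaw] about the fixed x, y, z axes, in that order (R = Rz(yaw) Ry(pitch) Rx(roll)).
In Python, from bench import robot gives the robot as it stands. The module is installed in compiled form; this text tells all that it offers. Calls block until the motion is done:
- robot.move_ptp(position, orientation): joint-space move of the TCP to a pose.
- robot.move_linear(position, ori=None, speed=150, f_stop=None): straight line of the TCP; ori=None keeps the orientation; speed is the mean speed in mm/s. With f_stop (N) it stops when the force on the tool has changed by that much, and returns True; else False.
- robot.move_j(angles): joint-space move.
- robot.move_gripper(opening): opening from 0.0 (shut) to 1.0 (fully open); the grip force is fixed at half the most; returns when the fingers have stopped.
- robot.sleep(seconds).
- robot.inverse_kinematics(position, orientation): joint angles nearest the present ones, or None.
- robot.get_image(name): name is "scene" or "top" or "wrist"; returns a dict with "img" (420x560x3 uint8, blue, green, red), "fovy" (degrees; the focal length in pixels is half the picture's height over the tangent of half this angle, whatever the lens; pixels are square), "cx", "cy" (the principal point, pixels), "k1" (the pictures are not rectified: a ray, as slopes to the right and down, at radius r is drawn at 1 + k1 r^2 times it, then the intrinsics apply), "eye" and "orientation" of the camera in the world. Camera axes: x right, y down, z forward; pixel columns grow to the right and rows downward; lengths in mm; the calibration is good to about 2 mm. A picture is of the moment at which its call begins. There is no depth.
A pose or a line that the arm cannot do raises robot.MotionError and nothing moves.
- robot.hand_in(): hands the job in; it is judged then, once.
Readings, each from a call of its own:
- robot.current_t(): time.
- robot.current_qpos(): joint angles.
- robot.current_joint_vel(): joint speeds.
- robot.current_joint_efforts(): joint torques, N m.
- robot.current_tcp_pos(): TCP position.
- robot.current_eef_rot(): TCP orientation.
- robot.current_contact_force(): force on the tool from outside, world axes, zero at the start.
- robot.current_ft_torque(): the same for the moment, N m.
- robot.current_gripper_width(): opening from 0.0 (shut) to 1.0 (fully open).
- robot.current_finger_force(): force on a finger pad.
Only numpy, scipy, OpenCV 4.12 (cv2) and the standard library are available. Lean on these libraries where they do the work, as an engineer would, in place of code of your own. Each camera call takes 0.05 s, during which the arm holds its last target. There are 200 camera calls.

TASK

Pieces for the small moulds are to be as wide as the space between the two long lines on the steel rule stuck to the slide box's lid, so set the forceps to it: lower the open lid fully shut, without slamming it, so that the rule lies level; then pick up the sprung forceps and squeeze them until their tips are as far apart as the two lines. Finish while holding them so in the gripper, steady, one tip over each line, close above the rule (within about 1 cm) but not resting on it, and leave the rows of cassettes and the steel mould beside the box where they are.

Things in the scene. Friction and masses are not known exactly. Their poses are not given: they have to be found in the camera images.
- slide_box_lid (a joint): lid angle of the slide box in rad: 0 = shut, 1.57 = upright, grows as it opens; starts at 1.1 to 1.4. The hinge is stiff (0.05 N m friction): the lid stays where it is left and must be pushed all the way down (about 1 N at its free edge).
- lid_hinge (a point): middle of the lid's hinge line, along the far long side of the box, 21 mm above the bench. Does not turn with the lid: x runs along the hinge, y points level from the hinge to the front of the box (roughly to the robot), z up.
- lid_lip (a point): middle of the lid's free front edge, on its outer face: 86 mm from the hinge along the lid and 13 mm out of the hinge plane. Turns with the lid: x along the edge, y from hinge to free edge, z out of the outer face (up when shut). The lid is a shallow tray 165 mm wide, 13 mm deep.
- rule_mark (a point): on the face of the steel rule (120x22x1.5 mm, stuck on the lid's outer face, 17 mm in from its free edge), mid-way between the two long lines; 35.5 mm above the bench when shut. Turns with the lid: x along the rule, y across it to the free edge, z out of it. The long lines cross the whole width, along y, at x = -5 and +5 mm (10 mm apart); other ticks are short, every 5 mm.
- forceps_grip (a point): middle of the sprung steel forceps, between the ribbed finger grips, 6.5 mm above the bench where they lie on edge (legs side by side). x points to the tips (55 mm ahead; the joined heel is 96 mm behind), y to the left leg. Grips: 13 mm either way along x, 13 mm high; outside width 26 mm released, about 17.6 mm with the tips 10 mm apart, when the grips' faces are parallel.
- forceps_left (a joint): turn of the left leg in rad: 0 = released, grows when squeezed; the tip moves in 145 mm per rad, so 0.048 on both legs leaves 10 mm between the tips; 0.080 = almost shut
- forceps_right (a joint): the same for the right leg
- tip_left (a point): inner face of the left leg's tip, half-way up (the tip is 4 mm high, 2 mm thick); axes as the leg
- tip_right (a point): inner face of the right leg's tip, likewise
- forceps: the forceps as a whole; origin 6.5 mm below forceps_grip, same axes; 151 mm long, 40 g. Legs turn on the heel, 90 mm behind the grips and 145 mm behind the tips: 1 mm less width over the grips closes the tips by 1.6 mm. Released, the tips stand 24 mm apart; squeezing takes 2 N a side at first, 8 N at a 10 mm tip gap and they spring open when let go.
- slide_box: the blue slide box, fixed to the bench, 165 mm long, 87 mm deep, 34 mm high when shut; origin under the centre of its base, x along its length, y to its front
- cassette_block_3: row of five pale green tissue cassettes stuck together, 32x56x35 mm, standing near the pen tub; leave it alone; origin under its centre
- cassette_block_9: row of three pale green tissue cassettes stuck together, 29x47x34 mm, beside the longer row; leave it alone; origin under its centre
- base_mould_2: small stainless base mould, 30x39x12 mm, between the slide box and the forceps; leave it alone; origin under its centre

How it is judged (in metres and radians):
On the way, in this order (a step that is already met when the one before it is completed fails the run):
1. the lid is lowered fully shut (within 0.05 rad) (value of joint slide_box_lid below 0.05 rad), for 0.2 s.
2. the forceps are picked up clear of the bench in the gripper (height (world z) of forceps_grip above 0.03 m and contact force between the fingers and forceps above 0.5 N), for 0.2 s.
3. the tips are 10 mm apart over the two long lines and held there for a second (distance between tip_left and tip_right between 0.008 and 0.012 m and y of tip_left in the frame of rule_mark between -0.0105 and 0.0105 m and z of tip_left in the frame of rule_mark between 0.001 and 0.018 m and y of tip_right in the frame of rule_mark between -0.0105 and 0.0105 m and z of tip_right in the frame of rule_mark between 0.001 and 0.018 m and ((x of tip_left in the frame of rule_mark between 0.0015 and 0.0085 m and x of tip_right in the frame of rule_mark between -0.0085 and -0.0015 m) or (x of tip_left in the frame of rule_mark between -0.0085 and -0.0015 m and x of tip_right in the frame of rule_mark between 0.0015 and 0.0085 m)) and contact force between the fingers and forceps above 0.5 N and contact force between forceps and slide_box below 0.2 N and value of joint slide_box_lid below 0.05 rad and linear speed of forceps below 0.02 m/s and angular speed of forceps below 0.2 rad/s), for 1 s.
At the end, for the whole second after the job is handed in: Lid shut within 0.05 rad; the gripper holds the forceps steady, touching neither box nor rule, tips 8 to 12 mm apart, each within 3.5 mm of its own long line, within the line's length, 1 to 18 mm above the rule (all of step 3); the arm keeps its last pose, push and grip.
It fails at once if the lid is slammed (faster than 4 rad/s) (velocity of joint slide_box_lid below -4 rad/s).
It fails at once if a row of cassettes or the mould beside the box is shifted by more than 2 cm (distance of any of cassette_block_3, cassette_block_9, base_mould_2 from where it was at the start of the episode above 0.02 m).
It also fails if it takes over 51 s, if anything falls off the work surface, if the arm or the gripper's body presses on something with over 40 N, if the wrist force passes 120 N, or if a joint passes its speed limit or range.

## Working session

There is one attempt and no reset: what is moved stays moved. The work goes in short steps, each a Python script; the robot and the scene stay as the last script left them, time stands still between calls to the robot, and variables do not carry over. Pictures are saved under pics/ and viewed, at most 10 in all, crops included, and the job is handed in when it is done.

```bash
mkdir -p pics
cat > h.py <<'E'
import numpy as np, cv2
from scipy.spatial.transform import Rotation as R
from bench import robot
def shot(name,fn=None):
    d=robot.get_image(name)
    if fn: cv2.imwrite('pics/'+fn+'.png',d['img'])
    return d
def cam(d):
    f=d['img'].shape[0]/2/np.tan(np.radians(d['fovy'])/2)
    K=np.array([[f,0,d['cx']],[0,f,d['cy']],[0,0,1.]])
    o=np.array(d['orientation'],float)
    Rm=o if o.shape==(3,3) else R.from_euler('xyz',o).as_matrix()
    return K,np.array([d['k1'],0,0,0.]),Rm,np.array(d['eye'],float)
def ray(d,uv):
    K,D,Rm,e=cam(d)
    p=cv2.undistortPoints(np.array([[uv]],float),K,D)[0,0]
    v=Rm@np.array([p[0],p[1],1]); return e,v/np.linalg.norm(v)
def plane(d,uv,z):
    e,v=ray(d,uv); return e+v*(z-e[2])/v[2]
def tri(obs):
    A=0;b=0
    for d,uv in obs:
        e,v=ray(d,uv);P=np.eye(3)-np.outer(v,v);A=A+P;b=b+P@e
    x=np.linalg.solve(A,b)
    return x,[round(float(np.linalg.norm(np.cross(ray(d,uv)[1],x-d['eye']))),1) for d,uv in obs]
def proj(d,X):
    K,D,Rm,e=cam(d)
    rv=cv2.Rodrigues(Rm.T)[0]
    return cv2.projectPoints(np.array(X,float).reshape(-1,1,3),rv,-Rm.T@e,K,D)[0][:,0]
E
python3 - <<'E'
from h import *
import pickle
D={}
for n in ['scene','top','wrist']:
    D[n]=shot(n,n+'0'); d=D[n]; print(n,d['fovy'],d['cx'],d['cy'],d['k1'],d['eye'],d['orientation'])
pickle.dump(D,open('d0.pkl','wb'))
print(robot.current_t(),robot.current_eef_rot(),robot.current_gripper_width())
E
```

```text
scene 43.1552464386393 281.40996315434825 200.37592473297724 -0.0012683706128441326 [686.30672659 537.59968783 657.37173215] [-2.30500632 -0.01623111  2.78946149]
top 57.80843928516948 278.91241614236935 209.3630297404505 -0.09480580089086513 [412.74302358 -64.9692578  905.16969795] [-3.06912941 -0.00912325 -1.56143216]
wrist 64.15130145519741 278.30487859474647 205.83897391376718 0.010855162407350395 [118.57010639 542.89831219 385.11678596] [2.88236892e+00 1.94871272e-03 1.22556389e+00]
0.15 [-3.14022829e+00 -3.21647492e-04  2.79679664e+00] 1.0004394008974231
```

View pics/scene0.png

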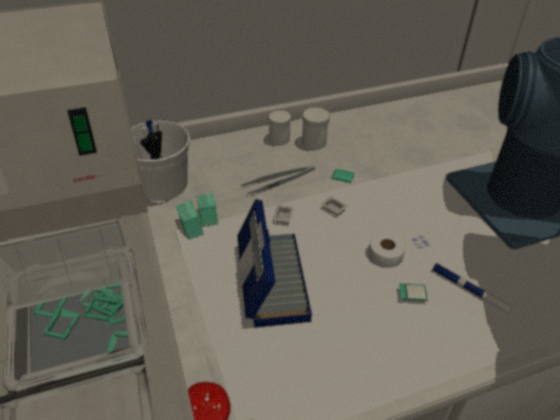

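View pics/top0.png

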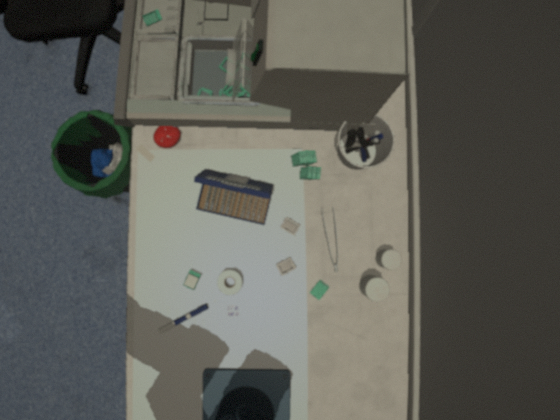

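The scene view shows the box (~275,270) with the lid up, cassettes at (198,215), the mould at (284,215), and the forceps with tips at (243,186)/(248,193) and heel at (314,168). In the top view the box is at (235,195), the forceps run from the tips (322,208)/(336,208) to the heel (335,268), and the mould is at (290,225).

Run:
```python
from h import *
import pickle
D=pickle.load(open('d0.pkl','rb'));t=D['top'];s=D['scene']
for n,uv,z in [('tipL?',(322,208),6),('tipR',(336,208),6),('heel',(335,268),6),('mould',(290,225),6),('cas',(305,158),35),('cas2',(311,173),34),('boxFL',(198,208),21),('boxFR',(265,222),21),('lidL',(198,174),90),('lidR',(273,186),90),('tub',(360,145),80),('cup',(376,288),30)]:
    print(n,plane(t,uv,z).round())
for n,a,b in [('heel',(335,268),(314,168)),('mould',(290,225),(284,215)),('boxFL',(198,208),(310,320)),('boxFR',(265,222),(299,236))]: print(n,tri([(t,a),(s,b)]))
img=cv2.convertScaleAbs(t['img'],alpha=1.5,beta=10)
a=cv2.resize(img[145:285,180:350],None,fx=4.5,fy=4.2,interpolation=cv2.INTER_CUBIC)
b=s['img'][150:340,170:330];b=cv2.convertScaleAbs(b,alpha=1.5,beta=10)
cv2.imwrite('pics/crop_s.png',cv2.resize(b,None,fx=3.1,fy=3.1,interpolation=cv2.INTER_CUBIC)[:600])
# candidate view poses
for p in [(500,60,330),(430,-60,330)]:
    for y in (0,np.pi/2,-np.pi/2,np.pi): print(p,y,robot.inverse_kinematics(p,[np.pi,0,y]))
# wrist cam offset in tool frame
w=D['wrist'];T=R.from_euler('xyz',robot.current_eef_rot())
print('camoff',T.inv().apply(np.array(w['eye'])-robot.current_tcp_pos()),(T.inv()*R.from_euler('xyz',w['orientation'])).as_matrix().round(3))
```

```text
tipL? [ 482. -175.    6.]
tipR [ 483. -208.    6.]
heel [ 341. -206.    6.]
mould [441. -99.   6.]
cas [ 596. -132.   35.]
cas2 [ 561. -146.   34.]
boxFL [478. 117.  21.]
boxFR [447. -40.  21.]
lidL [547. 104.  90.]
lidR [522. -59.  90.]
tub [ 618. -251.   80.]
cup [ 297. -298.   30.]
heel (array([ 337.84653793, -204.44214222,    7.26495527]), [3.4, 3.4])
mould (array([439.08297368, -98.1166973 ,   7.32980233]), [2.4, 2.4])
boxFL (array([478.42044502, 120.93487894,   3.10386541]), [1.3, 1.3])
boxFR (array([440.58485207, -36.95587418,  14.71790621]), [7.6, 7.6])
(500, 60, 330) 0 [-1.02407592e-01  1.21339127e-01  1.43799357e+00 -4.44089210e-16
  1.58225996e+00  1.46838873e+00]
(500, 60, 330) 1.5707963267948966 [-0.10240759  0.12133913  1.43799357  0.          1.58225996 -0.10240759]
(500, 60, 330) -1.5707963267948966 [-1.02407592e-01  1.21339127e-01  1.43799357e+00 -4.44089210e-16
  1.58225996e+00  3.03918506e+00]
(500, 60, 330) 3.141592653589793 [-0.10240759  0.12133913  1.43799357  0.          1.58225996 -1.67320392]
(430, -60, 330) 0 [-3.96696358e-01 -1.16948624e-02  1.58015876e+00 -4.44089210e-16
  1.57312876e+00  1.17409997e+00]
(430, -60, 330) 1.5707963267948966 [-0.39669636 -0.01169486  1.58015876  0.          1.57312876 -0.39669636]
(430, -60, 330) -1.5707963267948966 [-3.96696358e-01 -1.16948624e-02  1.58015876e+00 -4.44089210e-16
  1.57312876e+00  2.74489630e+00]
(430, -60, 330) 3.141592653589793 [-0.39669636 -0.01169486  1.58015876  0.          1.57312876 -1.96749268]
camoff [  71.8358185     1.19483851 -167.07425767] [[-0.    -0.967 -0.257]
 [ 1.    -0.    -0.001]
 [ 0.001 -0.257  0.967]]
```

View pics/crop_s.png

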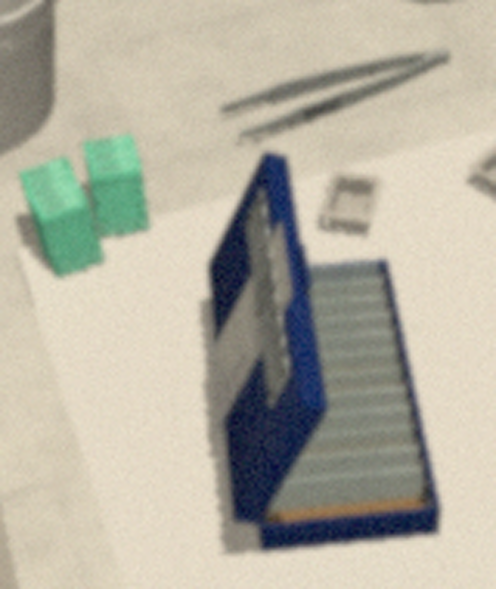

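The crop shows the rule on the lid's outer face, with the lid's free-edge corners at about scene (259,200) and (275,282). I'll triangulate those, fit the box frame, and plan the push.

```bash
cat > plan.py <<'E'
from h import *
yb=np.array([-.979,.205,0]); yb/=np.linalg.norm(yb); xb=np.array([-yb[1]*-1,-yb[0],0]); zb=np.array([0,0,1.])
hinge=np.array([547,23,21.])
def lidpt(th,r,o): # along-lid r, out of plane o
    return hinge+yb*(r*np.cos(th)-o*np.sin(th))+zb*(r*np.sin(th)+o*np.cos(th))
yaw=np.arctan2(yb[1],yb[0])
E
python3 - <<'E'
from plan import *
import pickle
D=pickle.load(open('d0.pkl','rb'));t=D['top'];s=D['scene']
print('xb',xb)
for a,b in [((273,186),(258.7,200)),((198,174),(274.8,281.6))]: print(tri([(t,a),(s,b)]))
for th in (1.1,1.2,1.3,1.4): 
    for sx in (-82,82):
        print(th,sx,lidpt(th,86,13)+sx*xb,proj(t,lidpt(th,86,13)+sx*xb).round(),proj(s,lidpt(th,86,13)+sx*xb).round())
# box base check
for sx in (-82,82):
  for r in(0,87): print(sx,r,proj(t,hinge+xb*sx+yb*r).round(),proj(s,hinge+xb*sx+yb*r).round())
for th,r,o in [(1.45,75,60),(1.45,75,40),(1.,75,20),(.5,75,17),(0,75,13)]: print(robot.inverse_kinematics(lidpt(th,r,o),[np.pi,0,yaw]))
E
```

```text
xb [0.20495225 0.97877197 0.        ]
(array([509.62955988, -53.95107992, 103.6392443 ]), [11.9, 11.9])
(array([537.20790103, 106.1212333 ,  99.82283171]), [9.1, 9.1])
1.1 -82 [503.35249291 -51.63877918 103.54058254] [[270. 194.]] [[255. 199.]]
1.1 82 [536.96466219 108.87982434 103.54058254] [[195. 178.]] [[269. 281.]]
1.2 -82 [511.5519711  -53.35572814 105.8660122 ] [[270. 190.]] [[250. 198.]]
1.2 82 [545.16414037 107.16287538 105.8660122 ] [[195. 174.]] [[263. 280.]]
1.3 -82 [519.93771343 -55.11168031 107.34348872] [[271. 186.]] [[245. 198.]]
1.3 82 [553.5498827  105.40692321 107.34348872] [[196. 170.]] [[256. 280.]]
1.4 -82 [528.42593234 -56.88909081 107.95824964] [[272. 182.]] [[239. 198.]]
1.4 82 [562.03810161 103.62951271 107.95824964] [[197. 166.]] [[250. 280.]]
-82 0 [[273. 187.]] [[240. 237.]]
-82 87 [[265. 223.]] [[292. 233.]]
82 0 [[205. 172.]] [[250. 319.]]
82 87 [[196. 208.]] [[310. 313.]]
[-0.16561109  0.43802753  1.57341676  0.          1.13014837 -1.52999249]
[-0.1641813   0.40960814  1.62610588  0.          1.10587863 -1.5285627 ]
[-0.15970233  0.33175265  1.76294552  0.          1.04689449 -1.52408374]
[-0.15638997  0.31028974  1.86581223  0.          0.96549068 -1.52077138]
[-0.15451387  0.34234845  1.94184406  0.          0.85740015 -1.51889527]
```

Run:
```python
from plan import *
import pickle
for x in (520,250,150): print(plane(pickle.load(open('d0.pkl','rb'))['top'],(x if x<300 else 240,120),0).round())
ori=[np.pi,0,yaw]
p=lidpt(1.45,75,38)
robot.move_ptp(p+[0,0,90],ori)
robot.move_gripper(0.0)
print(robot.current_tcp_pos(),robot.current_contact_force())
robot.move_linear(p,ori)
h=robot.move_linear(lidpt(1.3,75,22),ori,speed=80,f_stop=15);print(h)
for th in np.arange(1.2,-0.01,-.2):
    h=robot.move_linear(lidpt(th,75,13+9*np.sin(th)),ori,speed=70,f_stop=15)
    print(round(th,2),h,robot.current_tcp_pos().round(),np.round(robot.current_contact_force(),1))
    if h: break
if not h:
    h=robot.move_linear(robot.current_tcp_pos()-[0,0,10],ori,speed=20,f_stop=6)
print(h,robot.current_tcp_pos(),np.round(robot.current_contact_force(),1),robot.current_t())
```

```text
[696.  24.   0.]
[696.  -0.   0.]
[696. 247.   0.]
[575.05636173  17.11494021 190.01831574] [ 0.41942276  1.28288134 -0.04045445]
False
1.2 False [540.  25.  99.] [-0.1  0.1  0.3]
1.0 False [524.  28.  95.] [ 0.8  0.8 -0. ]
0.8 False [509.  31.  88.] [0.5 0.4 0.2]
0.6 False [496.  34.  78.] [0.6 0.2 0.2]
0.4 False [485.  36.  65.] [-0.  -0.1 -0. ]
0.2 False [478.  38.  50.] [ 0.2  0.4 -0.3]
0.0 True [475.  38.  36.] [-2.1  0.6 11.4]
True [475.31133318  38.09354534  35.61373816] [-2.1  0.6 11.4] 7.6167
```

Contact came at 35.6 mm, which matches the stated 35.5 mm, so the lid looks shut. Next I'll view the rule and forceps from two wrist positions.

Run:
```python
from plan import *
import pickle
o=[np.pi,0,-0.2]
robot.move_linear(robot.current_tcp_pos()+[0,0,70],speed=150)
W={}
for k,p in [('A',(400,-40,200)),('B',(390,-140,200))]:
    robot.move_ptp(p,o); robot.sleep(.2); W[k]=shot('wrist','w'+k)
robot.move_gripper(0.65)
pickle.dump(W,open('w.pkl','wb')); print(robot.current_t(),robot.current_tcp_pos(),robot.current_qpos())
for k in 'AB':
    im=cv2.convertScaleAbs(W[k]['img'],alpha=1.5,beta=10)
    cv2.imwrite('pics/v%s.png'%k,cv2.resize(im,(800,600),interpolation=cv2.INTER_CUBIC))
```

```text
12.7583 [ 389.98998476 -140.0165897   200.00168414] [-6.15348039e-01  2.42133076e-02  1.86131353e+00 -4.24726562e-05
  1.25607625e+00  1.15546587e+00]
```

View pics/vA.png

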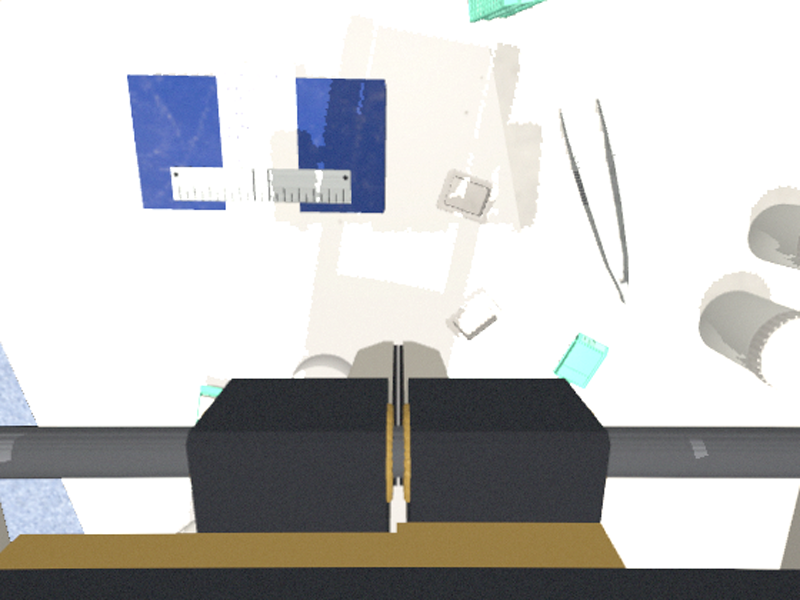

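View pics/vB.png

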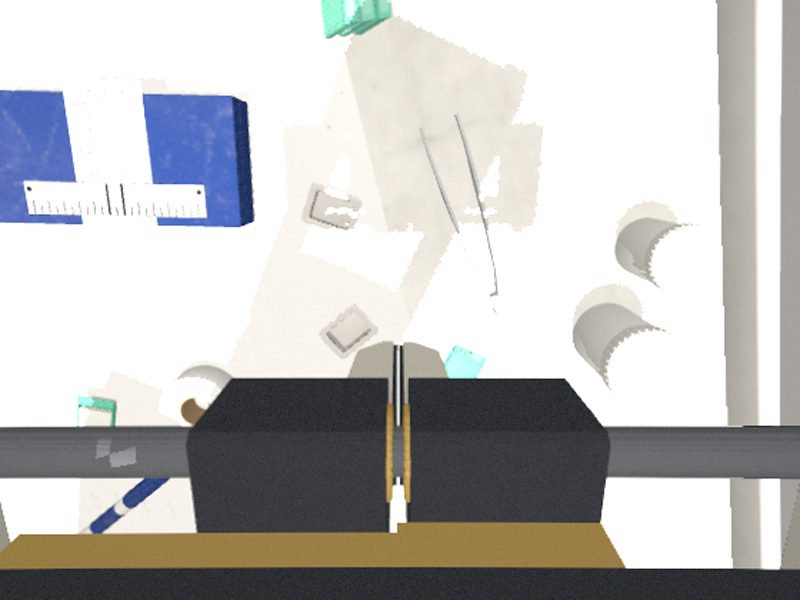

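View A shows the lid shut, the rule's long lines at (253,185) and (269,186), and the forceps tips at (561,110) and (598,100). In view B the lines are at (107,199) and (123,199), with the tips at (421,128) and (457,115). My contrast boost blew out the highlights, so I'll take unboosted zooms of the forceps and rule, both views in one picture.

Run:
```python
from h import *
a=cv2.imread('pics/wA.png');b=cv2.imread('pics/wB.png')
rs=lambda i,s:cv2.resize(i,None,fx=s,fy=s,interpolation=cv2.INTER_CUBIC)
def pad(i,w,h): o=np.zeros((h,w,3),np.uint8);o[:i.shape[0],:i.shape[1]]=i[:h,:w];return o
A=rs(a[60:220,375:455],2.75);B=rs(b[70:230,280:360],2.75)
r=np.hstack([pad(A,225,440),pad(B,225,440)])
r2=np.vstack([pad(rs(a[110:150,145:225],4.3),345,220),pad(rs(b[120:160,40:120],4.3),345,220)])
cv2.imwrite('pics/z1.png',np.hstack([r,r2]))
```

```text
(no output)
```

View pics/z1.png

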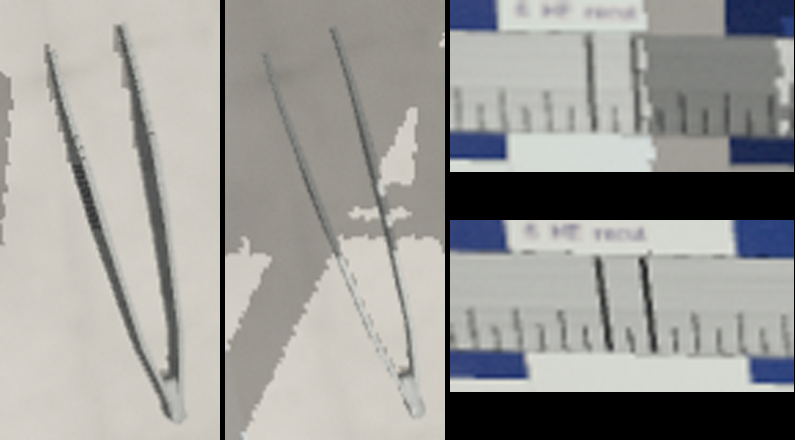

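The zoom is sharp: both legs, the heel and the two long lines are clear. In original pixels, view A has tips (392.5,76.7) and (418.3,69.8) and heel (439.4,212); view B has tips (294.5,90) and (319.3,80.9) and heel (349.8,220.2).

Run:
```python
from h import *
import pickle
W=pickle.load(open('w.pkl','rb'));A,B=W['A'],W['B']
P={'tL':((392.5,76.7),(294.5,90)),'tR':((418.3,69.8),(319.3,80.9)),'heel':((439.4,212),(349.8,220.2)),
'l1t':((177.1,117.7),(74.7,128.6)),'l1b':((178.5,140.5),(77,150.7)),'l2t':((188.3,117.7),(84.9,128.6)),'l2b':((189.2,140.7),(87.4,150.7))}
for k,(a,b) in P.items():
    z=35.5 if k[0]=='l' else 8
    x,e=tri([(A,a),(B,b)]);print(k,x.round(1),e,plane(A,a,z).round(1),plane(B,b,z).round(1))
f=lambda k,z:(plane(A,P[k][0],z)+plane(B,P[k][1],z))/2
tL,tR,h=f('tL',8),f('tR',8),f('heel',8)
tm=(tL+tR)/2;u=tm-h;L=np.linalg.norm(u);u/=L
print('gap',np.linalg.norm(tL-tR),'len',L,'yaw',np.arctan2(u[1],u[0]),'grip from tips',tm-55*u,'from heel',h+96*u)
l=[f(k,35.5) for k in('l1t','l1b','l2t','l2b')]
m=np.mean(l,0);d=(l[0]-l[1]+l[2]-l[3]);print('mark',m,'lenlines',[np.linalg.norm(l[0]-l[1]),np.linalg.norm(l[2]-l[3])],'sep',np.linalg.norm((l[0]+l[1]-l[2]-l[3])/2),'yaw',np.arctan2(d[1],d[0]))
# rule yaw from ends in A/B (view coords /1.4286)
for d_,a,b in[(A,(176,175),(347,178)),(B,(29,188),(201,188))]:
    p=plane(d_,np.array(a)/1.4286,35.5);q=plane(d_,np.array(b)/1.4286,35.5);e=p-q;print('ruleang',np.arctan2(e[1],e[0])-np.pi/2,np.linalg.norm(e))
```

```text
tL [ 482.9 -173.1    6.2] [1.3, 1.3] [ 484.1 -172.6    8. ] [ 481.5 -172.9    8. ]
tR [ 485.3 -199.3    6. ] [0.1, 0.1] [ 485.4 -198.5    8. ] [ 485.1 -199.     8. ]
heel [ 332.9 -208.2    7.3] [0.2, 0.2] [ 332.9 -207.8    8. ] [ 333.3 -208.     8. ]
l1t [487.   42.3  35.7] [0.3, 0.3] [487.4  42.3  35.5] [486.7  42.4  35.5]
l1b [466.4  46.2  38. ] [0.1, 0.1] [466.5  46.9  35.5] [466.3  47.7  35.5]
l2t [484.8  31.   38.8] [0.3, 0.3] [485.3  31.8  35.5] [484.8  32.9  35.5]
l2b [464.3  35.9  38.8] [0.0, 0.0] [464.2  36.8  35.5] [464.3  37.8  35.5]
gap 26.083030917597878 len 152.51547507591286 yaw 0.14608185392527492 grip from tips [ 429.61609237 -193.74754777    8.        ] from heel [ 428.11675861 -193.96814463    8.        ]
mark [475.68780759  39.80387843  35.5       ] lenlines [np.float64(21.237899870811578), np.float64(21.338316408650652)] sep 10.22203825608299 yaw -0.23299654780226065
ruleang -0.2157728154455163 114.52290419326688
ruleang -0.19632386582710581 115.14241122667497
```

Everything agrees: heights are about 7 and 36–38 mm, the length is 152 mm, the line gap is 10.2 mm and the line length 21 mm. Now the grasp.

Run:
```python
from h import *
import pickle
y=0.146;o=[np.pi,0,y];g=np.array([429,-193.8,0])
robot.move_ptp(g+[0,0,60],o)
h=robot.move_linear(g+[0,0,2],o,speed=60,f_stop=8);print('down',h,robot.current_tcp_pos(),robot.current_contact_force().round(1))
robot.move_gripper(0.195);print(robot.current_gripper_width()*93,robot.current_finger_force(),robot.current_contact_force().round(1))
robot.move_linear(robot.current_tcp_pos()+[0,0,90],o,speed=100)
robot.sleep(.3)
print(robot.current_gripper_width()*93,robot.current_finger_force(),robot.current_contact_force().round(1),robot.current_t())
d=shot('wrist','w2');pickle.dump(d,open('w2.pkl','wb'))
cv2.imwrite('pics/z2.png',cv2.resize(d['img'][60:360,180:380],None,fx=2,fy=2,interpolation=cv2.INTER_CUBIC)[:600])
```

```text
down False [ 429.27051374 -193.98760492    2.25020882] [-0.1 -0.4 -0.4]
18.28746973194155 7.8975266218185425 [-1.2 -0.2  0.6]
18.384021057695193 7.701431214809418 [ 1.6  0.7 -1. ] 16.7333
```

View pics/z2.png

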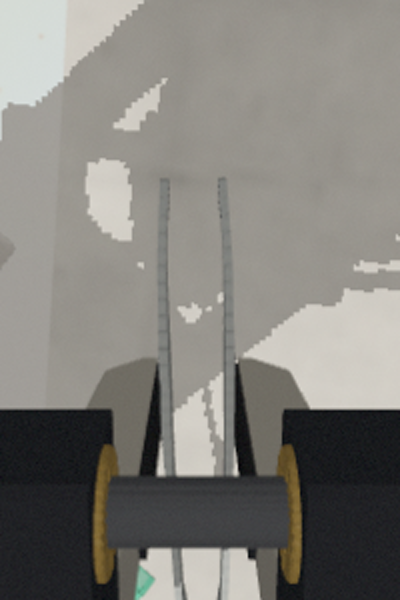

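The forceps are held, with tips at crop (165,180) and (222,180) and an inner gap of 170→218. I'll compute the gap and offset at tip height, then carry them to a point above the rule.

Run:
```python
from h import *
import pickle
d=pickle.load(open('w2.pkl','rb'))
t=robot.current_tcp_pos();T=R.from_euler('xyz',robot.current_eef_rot());z=t[2]+4.5+2
c=lambda u,v:np.array([180+u/2,60+v/2])
for zz in(z-4,z,z+4):
  pts=[plane(d,c(u,180),zz) for u in(160,170,218,227)]
  print(zz,'gap in',np.linalg.norm(pts[1]-pts[2]).round(2),'out',np.linalg.norm(pts[0]-pts[3]).round(2),'tips in tool',T.inv().apply((pts[1]+pts[2])/2-t).round(1))
robot.move_gripper(0.189);print(robot.current_gripper_width()*93,robot.current_finger_force())
y=-.206;u=np.array([np.cos(y),np.sin(y),0]);m=np.array([475.7,39.8,0])
q=m-55*u+[0,0,85]
robot.move_ptp(q,[np.pi,0,y]);robot.sleep(.3)
d=shot('wrist','w3');s=shot('scene','s3');pickle.dump((d,s,robot.current_tcp_pos(),robot.current_eef_rot()),open('w3.pkl','wb'))
print(robot.current_gripper_width()*93,robot.current_finger_force(),robot.current_t(),robot.current_tcp_pos())
a=cv2.resize(d['img'][80:230,200:360],None,fx=2.75,fy=4,interpolation=cv2.INTER_CUBIC)
b=cv2.resize(s['img'][150:330,210:330],None,fx=2.9,fy=3.33,interpolation=cv2.INTER_CUBIC)[:600]
b=cv2.copyMakeBorder(b,0,600-b.shape[0],0,0,cv2.BORDER_CONSTANT)
cv2.imwrite('pics/z3.png',np.hstack([a,b]))
```

```text
94.21169554417128 gap in 11.68 out 16.3 tips in tool [55.2 -2.1 -2.5]
98.21169554417128 gap in 11.39 out 15.9 tips in tool [55.6 -2.1 -6.5]
102.21169554417128 gap in 11.11 out 15.5 tips in tool [ 56.   -2.1 -10.5]
18.127479986908227 8.095433413982391
17.940331367797977 8.106151074171066 18.3667 [422.03477076  50.47764254  84.96829903]
```

View pics/z3.png

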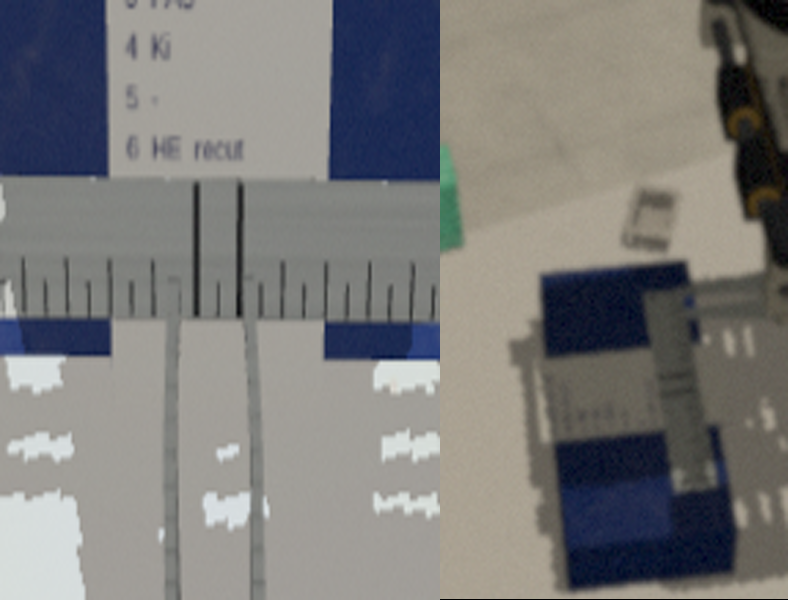

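The wrist view shows the forceps square to the rule, with the tips' inner faces at crop (180,280) and (246,280) and the lines at x=196 and x=240, rows 183–318. I'll compute the offsets, correct and descend part way.

Run:
```python
from h import *
import pickle
d,s,t,e=pickle.load(open('w3.pkl','rb'));T=R.from_euler('xyz',e)
c=lambda u,v:np.array([200+u/2.75,80+v/4])
tl,tr=[plane(d,c(u,279),t[2]+6.5) for u in(180,246)]
L=[plane(d,c(u,v),35.5) for u,v in((197,183),(197,318),(240,183),(240,318))]
m=np.mean(L,0);tm=(tl+tr)/2
print('gap',np.linalg.norm(tl-tr),'sep',np.linalg.norm(L[0]-L[2]),'len',np.linalg.norm(L[0]-L[1]))
print('mark',m,'tips',tm,'in tool: err',T.inv().apply(m-tm).round(2),'tips',T.inv().apply(tm-t).round(2))
ax=L[0]-L[1]+L[2]-L[3];print('line yaw',np.arctan2(ax[1],ax[0]))
```

```text
gap 11.399432635123288 sep 9.830993465913545 len 21.168532709448538
mark [475.43654461  39.53306745  35.5       ] tips [476.62648429  40.46236298  91.46829903] in tool: err [-0.97  1.15 55.97] tips [55.48 -1.42 -6.5 ]
line yaw -0.20705534822182475
```

Run:
```python
from h import *
import pickle
robot.move_gripper(0.182)
t=robot.current_tcp_pos();T=R.from_euler('xyz',robot.current_eef_rot())
p=t+T.apply([-.97,1.15,0]);p[2]=41
h=robot.move_linear(p,[np.pi,0,-.206],speed=40,f_stop=5);robot.sleep(.5)
d=shot('wrist','w4');s=shot('scene','s4');pickle.dump((d,s,robot.current_tcp_pos(),robot.current_eef_rot()),open('w4.pkl','wb'))
print(h,robot.current_tcp_pos(),robot.current_gripper_width()*93,robot.current_finger_force(),robot.current_contact_force().round(1),robot.current_t())
a=cv2.resize(d['img'][90:215,220:340],None,fx=3.6,fy=4.8,interpolation=cv2.INTER_CUBIC)
b=cv2.resize(s['img'][210:310,240:330],None,fx=4,fy=6,interpolation=cv2.INTER_CUBIC)
cv2.imwrite('pics/z4.png',np.hstack([a,b]))
```

```text
False [420.7112838   49.98893813  41.02173195] 17.314819304468102 8.582023680210114 [0.4 1.1 0.5] 20.4333
```

View pics/z4.png

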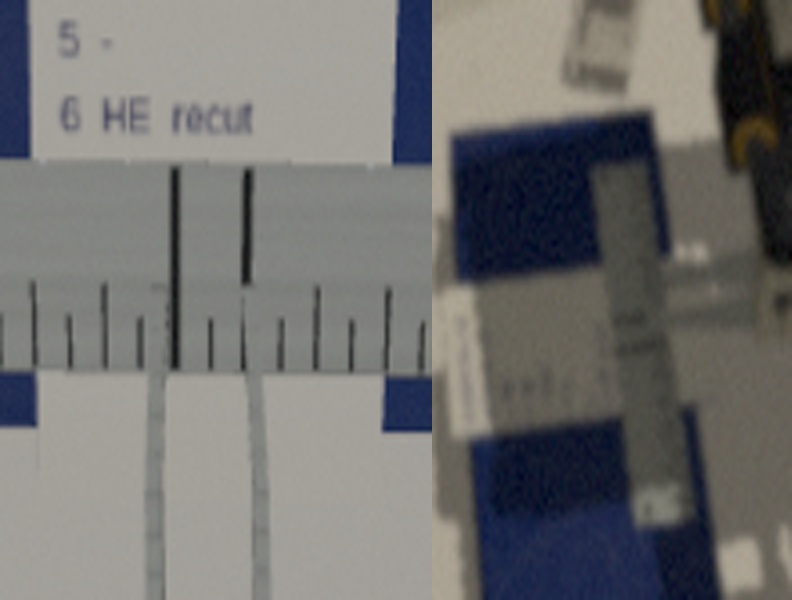

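The tips hang just above the rule: inner faces at crop (167,288) and (243,288), and lines at x=175 and x=247, rows 168–370. I'll compute the remaining offset.

Run:
```python
from h import *
import pickle
d,s,t,e=pickle.load(open('w4.pkl','rb'));T=R.from_euler('xyz',e)
c=lambda u,v:np.array([220+u/3.6,90+v/4.8])
tl,tr,ol,orr=[plane(d,c(u,288),t[2]+6.5) for u in(167,243,152,257)]
L=[plane(d,c(u,v),35.5) for u,v in((175,168),(175,370),(247,168),(247,370))]
m=np.mean(L,0)
print('gap',np.linalg.norm(tl-tr),'out',np.linalg.norm(ol-orr),'sep',np.linalg.norm(L[0]-L[2]))
err=T.inv().apply(m-(tl+tr)/2);print(err.round(2),'outer-mid',T.inv().apply(m-(ol+orr)/2).round(2))
pm=t+T.apply([err[0],err[1],0]);pm[2]=t[2]-1
h=robot.move_linear(pm,[np.pi,0,-.206],speed=10,f_stop=4);robot.sleep(1.3)
print(h,robot.current_tcp_pos(),robot.current_gripper_width()*93,robot.current_finger_force(),robot.current_contact_force().round(1),robot.current_t())
d=shot('wrist','w5')
cv2.imwrite('pics/z5.png',cv2.resize(d['img'][90:215,220:340],None,fx=4.8,fy=4.8,interpolation=cv2.INTER_CUBIC))
```

```text
gap 10.029185120798651 out 13.855976764014022 sep 10.018177983285945
[ 0.67  0.81 12.02] outer-mid [ 0.67  0.87 12.02]
False [421.19068365  49.07995388  40.01792419] 17.220252427971054 8.582040220499039 [-0.   0.2  0. ] 22.025
```

View pics/z5.png

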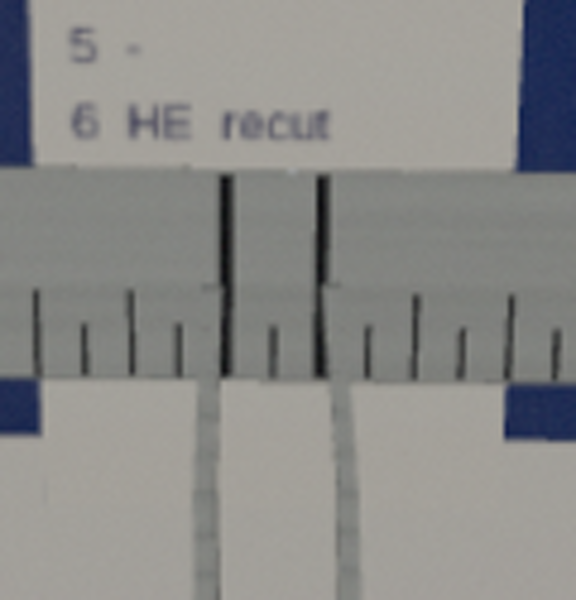

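The tips sit symmetrically over the two lines with a gap of about 10 mm, roughly 9 mm above the rule, and with no outside force. Handing in.

```bash
python3 -c "
from bench import robot
print(robot.hand_in())"
```

```text
the job is handed in; nothing more can be done
None
```

I handed the job in with the lid shut and the forceps held steady over the two long lines, tips about 10 mm apart by camera and about 9 mm above the rule with no contact force; no verdict came back.

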